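# Scan the reagent bottles and crate them

## Robot

A 6-joint arm with a two-finger parallel gripper is mounted at the origin on the work surface. World frame = base frame: x ahead of the robot, y to its left, z up, the work surface at z = 0. Lengths are in m, angles in rad, forces in N, time in s.
With the tool pointing down it reaches from about 0.35 to 0.775 m from the base axis. Payload 7.3 kg.
Tool frame: the origin (TCP) lies midway between the tips of the shut fingers; the grasp point (between the pads) lies 19 mm behind it (tcp_to_grasp is the distance from the TCP to the grasp point, in m); z points along the fingers, y is the line along which they close (so a half turn about z gives the same grasp; the last joint's range is limited). The gripper opens to 92 mm and grips with 3 to 60 N. Pads are 19 mm wide; open, the fingers measure 130 mm over their backs; the gripper's body (75 mm by 190 mm) begins 47 mm behind the grasp point.
Start: joints at [-1.357, 0.342, 1.524, -0, 1.275, -0.146], TCP at [0.185, -0.491, 0.227] pointing down, gripper open.
Joint ranges: [-2.53, 2.53], [-0.77, 2.02], [0.04, 2.7], [-1, 4.14], [0.28, 2.66], [-3.11, 3.11]. Speed limits (rad/s): [2.57, 2.57, 3.14, 3.14, 3.14, 3.14].

## Interface

Orientations are given as [roll, pitch, yaw] about the fixed x, y, z axes, in that order (R = Rz(yaw) Ry(pitch) Rx(roll)).
In Python, from cell import observe, read_camera, calibration, hand_in, tcp_to_grasp gives the robot as it stands.
- The arm moves only by the tool send_rows, never from a script. Its argument "targets" is a list of rows, each a list of 5 numbers: the opening, from 0 (shut) to 1 (fully open), then the shift along the world's x, y, z in m, then the turn about the world's z in rad. A call has 1 to 5 rows; each row shifts and turns the commanded pose from where the row before left it; what a row does not reach is not made up. A row lasts 1/10 s, in which the tool goes at most 50 mm and 8.59 degrees, less where a joint would pass 70% of its speed; a pose out of reach is approached as far as the arm can. A call is refused whole if a number of a shift passes 0.05 or a number of a turn 0.15, either way. A call with a gripper value outside its range is refused whole. The fingers move at their own pace and stop on an object; "grip_force" is the grip in N (left out, the last holds). Time passes only in rows, so rows that do not move let the fingers close. It gives the time, the measured TCP pose, the force, the opening and the grip force at its end, in the units of the state.
- observe(): the state, without advancing time (a new reading comes with each control period).
- read_camera(name): name is "side" or "top" or "wrist"; returns (picture, depth): 384x512x3 uint8, red, green, blue; 384x512 float32, m along the optical axis (not along the pixel's ray), 0 where there is no reading.
- calibration(name): a dict with "intrinsics" (3x3 intrinsics, pixels), "k1" (the pictures are not rectified: a ray, as slopes to the right and down, at radius r is drawn at 1 + k1 r^2 times it, then the intrinsics apply), "world_to_cam" (4x4, takes a point from world to camera coordinates); the wrist camera has in their place "hand_eye" (4x4, takes a point from camera to tool coordinates, whose origin is the TCP and whose axes are the flange's). Camera axes: x right, y up, looking along -z (the intrinsics and any distortion apply to the point x, -y, -z); pixel columns grow to the right and rows downward; lengths in m; the calibration is good to about 2 mm. A picture is of the moment at which its call begins: read the wrist's pose just before it. calibration takes no time and is no camera call.
- hand_in(): hands the job in; it is judged then, once.
The state is a dict: "time": time; "qpos": joint angles; "qvel": joint speeds; "joint_efforts": joint torques, N m; "tool_pos": TCP position; "tool_rot": TCP orientation; "contact_force": force on the tool from outside, world axes, zero at the start; "torque": the same for the moment, N m; "opening": finger opening in m; "grip_force": force on a finger pad.
Only numpy, scipy, OpenCV 4.12 (cv2) and the standard library are available. Lean on these libraries where they do the work, as an engineer would, in place of code of your own. Each camera call takes 0.05 s, during which the arm holds its last target. There are 200 camera calls.

## Task

Slide the label scanner's shutter fully open, then take the square amber bottles one at a time, tallest first and shortest last, and hold each one upright and still about 3 cm in front of the scanner window with the label level with the window's centre, turning it to show squarely first its left side, then its front, then its right side (left as you face the front label), a second each. Stand every bottle upright in the steel crate, each in a cell of its own, and slide the shutter fully closed again when all are done; leave the other lab ware where it stands.

Things in the scene. Friction and masses are not known exactly. Their poses are not given: they have to be found in the camera images.
- scanner: Label scanner, a white box 220 (x) x 160 (y) x 150 high, fixed. Origin: centre of its underside; z up. Its front face is the -y face (y = -80 mm), carrying a dark window and a sliding shutter; nothing on it but the shutter's tab is higher than 156 mm.
- window (a point): Centre of the scanner's dark window (70 wide, 60 high), on the front face at scanner x -50, y -80, height 110 mm; axes as the scanner's, so -y points straight out of the window.
- shutter (a joint): Shutter, a dark steel plate 84 wide, its outer surface 10 mm out of the scanner's front face. 0 = closed, covering the window; 0.1 m = fully open, slid 100 mm along the scanner's +x. Stays where it is left; slides with about 2 N.
- shutter_tab (a point): Grip point of the shutter's black upright tab, 14 mm thick along the scanner's x (the sliding direction), 26 mm along y; the tab rises from 150 to 200 mm above the table, this point is at 183 mm, on its axis. Pinch it from above, fingers closing along the scanner's x.
- crate: Low steel crate, 185 x 185, 60 high, walls and one cross of dividers 5 thick, all 60 high: four cells 85 mm square inside, floor 5 mm thick. Fixed. Origin: centre of its underside, x and y along its sides; the cell centres lie at x = +-45, y = +-45 mm.
- tall: The tall bottle: amber, body 54 (x) x 60 (y) x 140 high; a neck and 32 mm blue cap rise 16 mm more, 5 mm off centre towards the back (+x). Origin: centre of its underside, z up. Front = -x face, large label; left (+y) and right (-y) faces have smaller bar labels; the back is bare. Left as seen by someone facing the front label. Heavier towards the foot. May be absent. 0.2 to 0.6 kg.
- tall_front (a point): Centre of the tall bottle's front label, on its -x face, 45 mm above its underside.
- tall_left (a point): Centre of the tall bottle's left label, on its +y face, 45 mm above its underside.
- tall_right (a point): Centre of the tall bottle's right label, on its -y face, 45 mm above its underside.
- middle: The middle bottle: amber, body 54 (x) x 60 (y) x 120 high; a neck and 32 mm blue cap rise 16 mm more, 5 mm off centre towards the back (+x). Origin: centre of its underside, z up. Front = -x face, large label; left (+y) and right (-y) faces have smaller bar labels; the back is bare. Left as seen by someone facing the front label. Heavier towards the foot. May be absent. 0.2 to 0.6 kg.
- middle_front (a point): Centre of the middle bottle's front label, on its -x face, 45 mm above its underside.
- middle_left (a point): Centre of the middle bottle's left label, on its +y face, 45 mm above its underside.
- middle_right (a point): Centre of the middle bottle's right label, on its -y face, 45 mm above its underside.
- short: The short bottle: amber, body 54 (x) x 60 (y) x 100 high; a neck and 32 mm blue cap rise 16 mm more, 5 mm off centre towards the back (+x). Origin: centre of its underside, z up. Front = -x face, large label; left (+y) and right (-y) faces have smaller bar labels; the back is bare. Left as seen by someone facing the front label. Heavier towards the foot. May be absent. 0.2 to 0.6 kg.
- short_front (a point): Centre of the short bottle's front label, on its -x face, 45 mm above its underside.
- short_left (a point): Centre of the short bottle's left label, on its +y face, 45 mm above its underside.
- short_right (a point): Centre of the short bottle's right label, on its -y face, 45 mm above its underside.
- beaker: Clear beaker, 84 mm across, 100 high, a bystander standing loose. Origin: centre of its underside, z up.
- jar: Glass jar with blue cap, 72 mm across, 100 high, a bystander standing loose. Origin: centre of its underside, z up.
- tip_box: Tip box 122 x 82 x 44 high, a bystander standing loose. Origin: centre of its underside, z up.
- dishes: Stack of dishes 88 mm across, 30 high, a bystander standing loose. Origin: centre of its underside, z up.
- tube_rack: Tube rack 70 x 200, 42 high, a bystander standing loose. Origin: centre of its underside, z up.
- glove_box: Cardboard glove box 120 x 220 x 70 high, a bystander standing loose. Origin: centre of its underside, z up.
Mind the look-alikes: they are no part of the job. What is shaped like the short but green is not meant. Leave any pink look-alike of the tall alone.

How it is judged:
On the way, in this order (a step that is already met when the one before it is completed fails the run):
1. the shutter is slid fully open (value of joint shutter above 0.092 m), for 0.2 s.
2. the tall bottle's left label is held still and square, 10 to 55 mm in front of the window, within 25 mm of its centre sideways and in height, the shutter slid out of the way (y of tall_left in the frame of window between -0.055 and -0.01 m and x of tall_left in the frame of window between -0.025 and 0.025 m and z of tall_left in the frame of window between -0.025 and 0.025 m and y of tall in the frame of window below -0.035 m and angle between the y axis of tall and the y axis of scanner, either way round below 0.26 rad and angle between tall's own z axis and vertical below 0.2 rad and linear speed of tall below 0.03 m/s and angular speed of tall below 0.3 rad/s and horizontal distance between shutter_tab and tall_left above 0.065 m), for 0.4 s.
3. the tall bottle's front label is held still and square, 10 to 55 mm in front of the window, within 25 mm of its centre sideways and in height, the shutter slid out of the way (y of tall_front in the frame of window between -0.055 and -0.01 m and x of tall_front in the frame of window between -0.025 and 0.025 m and z of tall_front in the frame of window between -0.025 and 0.025 m and y of tall in the frame of window below -0.035 m and angle between the x axis of tall and the y axis of scanner, either way round below 0.26 rad and angle between tall's own z axis and vertical below 0.2 rad and linear speed of tall below 0.03 m/s and angular speed of tall below 0.3 rad/s and horizontal distance between shutter_tab and tall_front above 0.065 m), for 0.4 s.
4. the tall bottle's right label is held still and square, 10 to 55 mm in front of the window, within 25 mm of its centre sideways and in height, the shutter slid out of the way (y of tall_right in the frame of window between -0.055 and -0.01 m and x of tall_right in the frame of window between -0.025 and 0.025 m and z of tall_right in the frame of window between -0.025 and 0.025 m and y of tall in the frame of window below -0.035 m and angle between the y axis of tall and the y axis of scanner, either way round below 0.26 rad and angle between tall's own z axis and vertical below 0.2 rad and linear speed of tall below 0.03 m/s and angular speed of tall below 0.3 rad/s and horizontal distance between shutter_tab and tall_right above 0.065 m), for 0.4 s.
5. the middle bottle's left label is held still and square, 10 to 55 mm in front of the window, within 25 mm of its centre sideways and in height, the shutter slid out of the way (y of middle_left in the frame of window between -0.055 and -0.01 m and x of middle_left in the frame of window between -0.025 and 0.025 m and z of middle_left in the frame of window between -0.025 and 0.025 m and y of middle in the frame of window below -0.035 m and angle between the y axis of middle and the y axis of scanner, either way round below 0.26 rad and angle between middle's own z axis and vertical below 0.2 rad and linear speed of middle below 0.03 m/s and angular speed of middle below 0.3 rad/s and horizontal distance between shutter_tab and middle_left above 0.065 m), for 0.4 s.
6. the middle bottle's front label is held still and square, 10 to 55 mm in front of the window, within 25 mm of its centre sideways and in height, the shutter slid out of the way (y of middle_front in the frame of window between -0.055 and -0.01 m and x of middle_front in the frame of window between -0.025 and 0.025 m and z of middle_front in the frame of window between -0.025 and 0.025 m and y of middle in the frame of window below -0.035 m and angle between the x axis of middle and the y axis of scanner, either way round below 0.26 rad and angle between middle's own z axis and vertical below 0.2 rad and linear speed of middle below 0.03 m/s and angular speed of middle below 0.3 rad/s and horizontal distance between shutter_tab and middle_front above 0.065 m), for 0.4 s.
7. the middle bottle's right label is held still and square, 10 to 55 mm in front of the window, within 25 mm of its centre sideways and in height, the shutter slid out of the way (y of middle_right in the frame of window between -0.055 and -0.01 m and x of middle_right in the frame of window between -0.025 and 0.025 m and z of middle_right in the frame of window between -0.025 and 0.025 m and y of middle in the frame of window below -0.035 m and angle between the y axis of middle and the y axis of scanner, either way round below 0.26 rad and angle between middle's own z axis and vertical below 0.2 rad and linear speed of middle below 0.03 m/s and angular speed of middle below 0.3 rad/s and horizontal distance between shutter_tab and middle_right above 0.065 m), for 0.4 s.
8. the short bottle's left label is held still and square, 10 to 55 mm in front of the window, within 25 mm of its centre sideways and in height, the shutter slid out of the way (y of short_left in the frame of window between -0.055 and -0.01 m and x of short_left in the frame of window between -0.025 and 0.025 m and z of short_left in the frame of window between -0.025 and 0.025 m and y of short in the frame of window below -0.035 m and angle between the y axis of short and the y axis of scanner, either way round below 0.26 rad and angle between short's own z axis and vertical below 0.2 rad and linear speed of short below 0.03 m/s and angular speed of short below 0.3 rad/s and horizontal distance between shutter_tab and short_left above 0.065 m), for 0.4 s.
9. the short bottle's front label is held still and square, 10 to 55 mm in front of the window, within 25 mm of its centre sideways and in height, the shutter slid out of the way (y of short_front in the frame of window between -0.055 and -0.01 m and x of short_front in the frame of window between -0.025 and 0.025 m and z of short_front in the frame of window between -0.025 and 0.025 m and y of short in the frame of window below -0.035 m and angle between the x axis of short and the y axis of scanner, either way round below 0.26 rad and angle between short's own z axis and vertical below 0.2 rad and linear speed of short below 0.03 m/s and angular speed of short below 0.3 rad/s and horizontal distance between shutter_tab and short_front above 0.065 m), for 0.4 s.
10. the short bottle's right label is held still and square, 10 to 55 mm in front of the window, within 25 mm of its centre sideways and in height, the shutter slid out of the way (y of short_right in the frame of window between -0.055 and -0.01 m and x of short_right in the frame of window between -0.025 and 0.025 m and z of short_right in the frame of window between -0.025 and 0.025 m and y of short in the frame of window below -0.035 m and angle between the y axis of short and the y axis of scanner, either way round below 0.26 rad and angle between short's own z axis and vertical below 0.2 rad and linear speed of short below 0.03 m/s and angular speed of short below 0.3 rad/s and horizontal distance between shutter_tab and short_right above 0.065 m), for 0.4 s.
At the end, for the whole second after the job is handed in: Shutter closed to within 10 mm; every bottle present stands upright (within 0.1 rad), at rest on the crate's floor (within 12 mm of the crate's underside), its centre within 30 mm of the centre of a cell along both of the crate's sides, one per cell (value of joint shutter below 0.01 m and (x of tall in the frame of crate between -0.075 and -0.015 m or x of tall in the frame of crate between 0.015 and 0.075 m) and (y of tall in the frame of crate between -0.075 and -0.015 m or y of tall in the frame of crate between 0.015 and 0.075 m) and z of each of tall, middle, short in the frame of crate below 0.012 m and angle between each of tall, middle, short's own z axis and vertical below 0.1 rad and linear speed of each of tall, middle, short below 0.02 m/s and (x of middle in the frame of crate between -0.075 and -0.015 m or x of middle in the frame of crate between 0.015 and 0.075 m) and (y of middle in the frame of crate between -0.075 and -0.015 m or y of middle in the frame of crate between 0.015 and 0.075 m) and (x of short in the frame of crate between -0.075 and -0.015 m or x of short in the frame of crate between 0.015 and 0.075 m) and (y of short in the frame of crate between -0.075 and -0.015 m or y of short in the frame of crate between 0.015 and 0.075 m)); the robot touches nothing.
It fails at once if another piece of lab ware is pushed more than 6 cm or knocked over (distance of any of beaker, jar, tip_box, dishes, tube_rack, glove_box from where it was at the start of the episode above 0.06 m or angle between any of beaker, jar, tip_box, dishes, tube_rack, glove_box's own z axis and vertical above 0.6 rad).
Of tall, middle, short only 2 to 3 are there at a start; the rules pass over those that are not, and their reading is None.
At some moment in a run one of tall, middle, short may be knocked a few centimetres aside while the robot is not near it.
It also fails if it takes over 210 s, if anything falls off the work surface, if the arm or the gripper's body presses on something with over 40 N, if the wrist force passes 120 N, or if a joint passes its speed limit or range.

## Working session

There is one attempt and no reset: what is moved stays moved. The work goes in short steps, Python scripts to look and compute and a tool call to move; the robot and the scene stay as the last step left them, time stands still between calls to the robot, and variables do not carry over. Pictures are saved under pics/ and viewed, at most 14 in all, crops included, and the job is handed in when it is done.

Besides the shell and the picture viewer there is one more tool, called after "Request:" as name(argument=value, ...) on one line, values as JSON. send_rows: Moves the arm, as the interface text tells. Its arguments: {"type":"object","properties":{"targets":{"type":"array","items":{"type":"array","items":{"type":"number"}}},"grip_force":{"type":"number"}},"required":["targets"]}

```bash
ls; mkdir -p pics; python3 - <<'E'
from cell import *
import cv2,numpy as np
print(tcp_to_grasp)
for n in ("side","top"):
    p,d=read_camera(n); cv2.imwrite(f"pics/{n}0.png",cv2.resize(p[...,::-1],(800,600),interpolation=cv2.INTER_CUBIC)); np.savez(f"{n}0.npz",p=p,d=d)
    c=calibration(n); print(n,c)
o=observe(); print(o)
E
```

```text
pics
0.0188
side {'intrinsics': array([[421.50396209,   0.        , 249.73117224],
       [  0.        , 421.50396209, 194.84342266],
       [  0.        ,   0.        ,   1.        ]]), 'k1': -0.15921743400030505, 'world_to_cam': array([[-0.84210729, -0.539303  , -0.00275547,  0.43423194],
       [ 0.3745748 , -0.58854915,  0.7164521 , -0.2614911 ],
       [-0.38800649,  0.60229741,  0.69763084, -1.31087303],
       [ 0.        ,  0.        ,  0.        ,  1.        ]])}
top {'intrinsics': array([[424.98187616,   0.        , 256.62730972],
       [  0.        , 424.98187616, 198.94152359],
       [  0.        ,   0.        ,   1.        ]]), 'k1': -0.06564737091925879, 'world_to_cam': array([[-0.00970253, -0.99988716,  0.01146881,  0.02230955],
       [ 0.98070217, -0.00727543,  0.19537227, -0.54516699],
       [-0.19526678,  0.01314309,  0.98066209, -1.32266548],
       [ 0.        ,  0.        ,  0.        ,  1.        ]])}
{'time': 0.1, 'qpos': array([-1.35696418e+00,  3.42630408e-01,  1.52490594e+00, -2.78056016e-05,
        1.27539883e+00, -1.46034618e-01]), 'qvel': array([-0.00011627, -0.00239674, -0.00150766,  0.00238562,  0.00119915,
       -0.00072756]), 'joint_efforts': array([ 3.02228618e-03, -4.32000983e+01, -2.44695228e+01,  7.19848112e-02,
        5.25731407e-02, -3.76874834e-05]), 'tool_pos': array([ 0.18479773, -0.49101932,  0.22613164]), 'tool_rot': array([-3.14026055e+00, -1.69052125e-04,  3.59874768e-01]), 'contact_force': array([0.04703269, 0.21986539, 0.73815586]), 'torque': array([ 0.03504767,  0.04424413, -0.04611247]), 'grip_force': 0.0, 'opening': 0.09199774755453462}
```

View pics/top0.png

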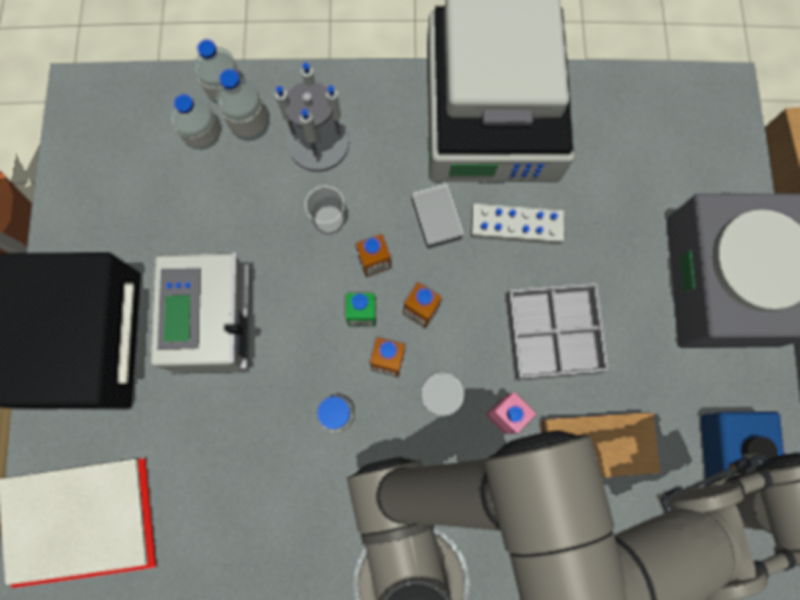

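View pics/side0.png

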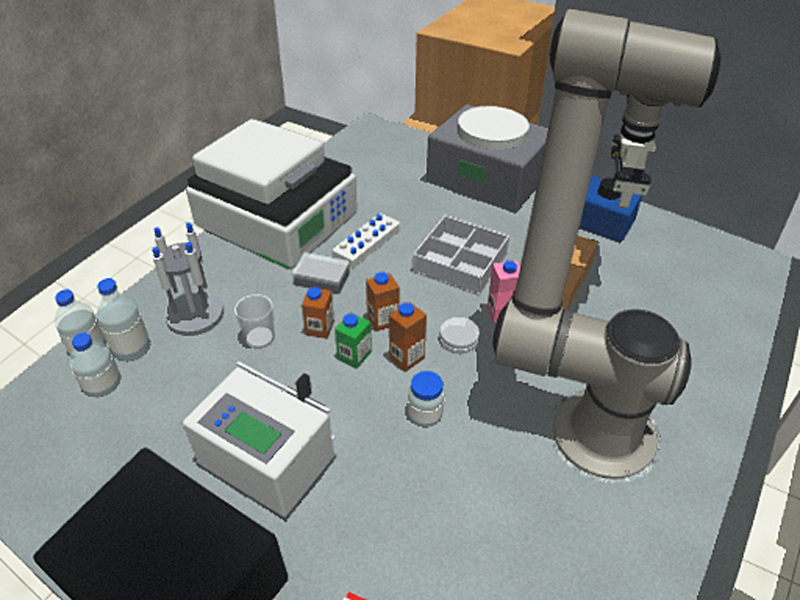

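Top view (800x600 picture): candidates are amber bottles at (373,250), (424,298), (388,353); look-alikes are the green one at (360,305) and the pink one at (512,412). Scanner is at (195,310) with the tab at (235,328), crate at (557,331), jar (335,412), dishes (442,393), beaker (326,208), and tip box and rack to the upper right. I choose the three amber ones.

```bash
cat > h.py <<'E'
from cell import *
import cv2,numpy as np
from scipy.spatial.transform import Rotation as R
def cloud(name,d,o=None):
    c=calibration(name); K=c["intrinsics"]; h,w=d.shape
    u,v=np.meshgrid(np.arange(w),np.arange(h))
    s=cv2.undistortPoints(np.stack([u,v],-1).reshape(-1,1,2).astype(float),K,np.array([c["k1"],0,0,0.])).reshape(h,w,2)
    P=np.stack([s[...,0]*d,-s[...,1]*d,-d],-1)
    if name=="wrist":
        H=c["hand_eye"];Rt=R.from_euler("xyz",o["tool_rot"]).as_matrix()
        return (P@H[:3,:3].T+H[:3,3])@Rt.T+o["tool_pos"]
    M=c["world_to_cam"]; return (P-M[:3,3])@M[:3,:3]
def proj(name,X):
    c=calibration(name);M=c["world_to_cam"];p=X@M[:3,:3].T+M[:3,3]
    return cv2.projectPoints(np.stack([p[:,0],-p[:,1],-p[:,2]],-1),np.zeros(3),np.zeros(3),c["intrinsics"],np.array([c["k1"],0,0,0.]))[0][:,0]
def rect(xy):
    r=cv2.minAreaRect((xy*1000).astype(np.float32)); return np.round(r[0],1),np.round(r[1],1),round(r[2],1)
def hue(p): return cv2.cvtColor(p,cv2.COLOR_RGB2HSV)
E
cat > a.py <<'E'
from h import *
for n in ("top","side"):
    z=np.load(n+"0.npz");p,d=z["p"],z["d"];W=cloud(n,d);H=hue(p)
    ok=(d>0)
    amber=((H[...,0]<16)&(H[...,1]>150)&ok&(W[...,2]>.02)&(W[...,1]>-.1)&(W[...,0]>.3))
    k,l,s,c=cv2.connectedComponentsWithStats(amber.astype(np.uint8))
    for i in range(1,k):
        if s[i,4]<80: continue
        m=l==i; q=W[m]; zt=np.percentile(q[:,2],97); t=q[abs(q[:,2]-zt)<.006]
        x,y,w,h,_=s[i]
        b=np.zeros_like(m); b[max(0,y-15):y+h+10,max(0,x-10):x+w+10]=1
        blue=b&(abs(H[...,0].astype(int)-112)<14)&(H[...,1]>150)&ok&(np.linalg.norm(W[...,:2]-np.median(t[:,:2],0),axis=-1)<.05)
        bq=W[blue]; zz=np.percentile(bq[:,2],90); bt=bq[bq[:,2]>zz-.004]
        allt=np.vstack([t[:,:2],bt[:,:2]])
        print(n,"px",c[i].round(),"ztop",zt.round(3),"topface",rect(t[:,:2]),len(t),"cap",rect(bt[:,:2]),"z",zz.round(3))
z=np.load("top0.npz");W=cloud("top",z["d"]);H=hue(z["p"]);Z=W[...,2]
# scanner top
def reg(x0,x1,y0,y1,z0,z1): return (W[...,0]>x0)&(W[...,0]<x1)&(W[...,1]>y0)&(W[...,1]<y1)&(Z>z0)&(Z<z1)
u=lambda a:(slice(int(a[2]*.64),int(a[3]*.64)),slice(int(a[0]*.64),int(a[1]*.64)))
for nm,box,z0,z1 in [("scanner",(148,245,248,372),.143,.153),("tab",(222,256,310,345),.17,.25),("crate",(500,612,278,385),.045,.075),("jar",(310,360,390,435),.09,.11),("dishes",(415,470,368,420),.02,.05),("beaker",(300,350,180,240),.09,.11),("pink",(485,540,390,440),.12,.2),("green",(340,380,285,330),.09,.2)]:
    s=u(box); q=W[s].reshape(-1,3); q=q[(q[:,2]>z0)&(q[:,2]<z1)]; print(nm,len(q),len(q) and rect(q[:,:2]),len(q) and np.percentile(q[:,2],[5,50,95]).round(3))
E
python3 a.py
```

```text
top px [239. 161.] ztop 0.104 topface (array([663.1,  75.8]), array([46.3, 55.7]), 18.0) 42 cap (array([669.5,  77.5]), array([23.3, 22.1]), 0.0) z 0.119
top px [270. 193.] ztop 0.123 topface (array([554. , -24.1]), array([55.6, 46.8]), 58.4) 49 cap (array([558.3, -26.5]), array([23.9, 22.2]), 19.0) z 0.138
top px [248. 228.] ztop 0.144 topface (array([445.6,  45.9]), array([55.1, 48.3]), 74.8) 91 cap (array([450.9,  45.2]), array([23.6, 21.3]), 88.9) z 0.159
side px [245. 188.] ztop 0.124 topface (array([552.7, -23.4]), array([58.3, 50.1]), 55.4) 110 cap (array([558.2, -29.2]), array([24.4, 25. ]), 15.5) z 0.139
side px [203. 197.] ztop 0.104 topface (array([663.3,  73.1]), array([49.4, 63.5]), 19.5) 91 cap (array([668.7,  73.1]), array([23.1, 32.7]), 12.5) z 0.118
side px [261. 211.] ztop 0.143 topface (array([445.2,  45.6]), array([58.9, 51.2]), 72.5) 129 cap (array([450.5,  43.1]), array([29.4, 24.3]), 25.0) z 0.159
scanner 2592 (array([535.3, 416.4]), array([217.9, 168.3]), 0.9) [0.146 0.15  0.153]
tab 65 (array([489.3, 334. ]), array([13.7, 27.1]), 1.4) [0.175 0.198 0.202]
crate 691 (array([ 504.9, -306.3]), array([187.9, 185.2]), 4.0) [0.047 0.056 0.063]
jar 337 (array([336.2, 152.9]), array([60.7, 60.9]), 3.2) [0.095 0.1   0.104]
dishes 588 (array([377. , -66.1]), array([84.4, 86.6]), 87.9) [0.025 0.03  0.034]
beaker 139 (array([761.9, 176. ]), array([82.7, 81.3]), 39.2) [0.092 0.098 0.104]
pink 393 (array([ 332.8, -195.7]), array([60.9, 55.7]), 45.5) [0.131 0.141 0.157]
green 322 (array([549.8, 101.7]), array([56.9, 52.8]), 90.0) [0.095 0.101 0.118]
```

```bash
python3 - <<'E'
from h import *
p=np.load("side0.npz")["p"]; cv2.imwrite("pics/c1.png",cv2.resize(p[160:245,180:300,::-1],None,fx=6,fy=6,interpolation=cv2.INTER_CUBIC))
print(calibration("wrist")["hand_eye"].round(3))
# scanner front edge & yaw from top depth
d=np.load("top0.npz")["d"];W=cloud("top",d)
q=W[(abs(W[...,2]-.15)<.004)&(W[...,0]>.42)&(W[...,0]<.66)&(W[...,1]>.3)&(W[...,1]<.55)]
for x in np.arange(.44,.64,.02):
    s=q[abs(q[:,0]-x)<.01]; print(round(x,2),np.sort(s[:,1])[[0,3,-4,-1]].round(3))
for y in (.36,.42,.48):
    s=q[abs(q[:,1]-y)<.01]; print(y,s[:,0].min().round(3),s[:,0].max().round(3))
E
```

```text
[[-0.001  0.964  0.264  0.072]
 [ 1.     0.001  0.    -0.001]
 [ 0.     0.264 -0.964 -0.158]
 [ 0.     0.     0.     1.   ]]
0.44 [0.331 0.339 0.496 0.498]
0.46 [0.33  0.332 0.498 0.499]
0.48 [0.332 0.332 0.499 0.5  ]
0.5 [0.333 0.344 0.496 0.497]
0.52 [0.333 0.334 0.498 0.499]
0.54 [0.335 0.345 0.5   0.501]
0.56 [0.34  0.347 0.495 0.497]
0.58 [0.341 0.344 0.499 0.5  ]
0.6 [0.345 0.349 0.5   0.501]
0.62 [0.343 0.349 0.498 0.501]
0.36 0.429 0.642
0.42 0.426 0.642
0.48 0.426 0.64
```

View pics/c1.png

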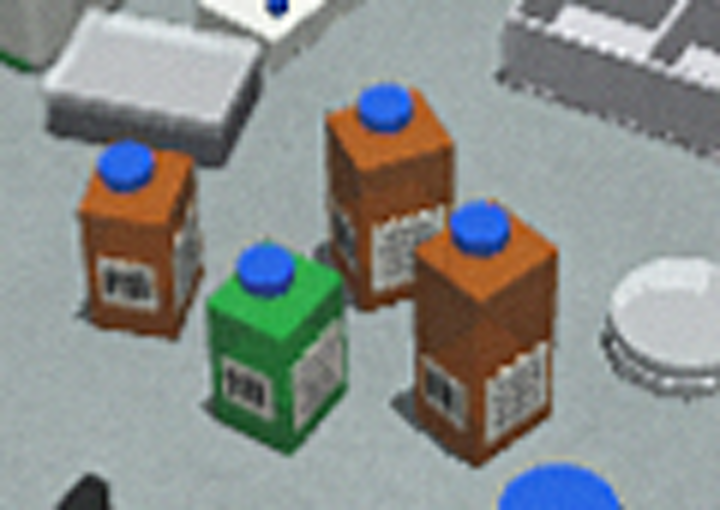

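Request:
send_rows(targets=[[1,0,0,0.05,0.15],[1,0.03,0.04,0.02,0.15],[1,0.03,0.04,0,0.15],[1,0.03,0.05,0,0.15],[1,0.03,0.05,0,0.15]])

```text
time: 0.6
tool_pos: [0.2947, -0.3267, 0.2951]
tool_rot: [-3.141, -0.0, 1.115]
contact_force: [1.4, -0.1, -0.4]
opening: 0.092
grip_force: 0.0
```

Request:
send_rows(targets=[[1,0.03,0.05,0,0.15],[1,0.03,0.05,0,0.15],[1,0.03,0.05,0,0.15],[1,0.03,0.05,0,0],[1,0.03,0.05,0,0]])

```text
time: 1.1
tool_pos: [0.4233, -0.1121, 0.2952]
tool_rot: [-3.142, 0.0, 1.56]
contact_force: [1.0, -1.0, 0.4]
opening: 0.0918
grip_force: 0.0
```

The crop shows the short amber bottle at (140,240), the middle one at (390,200) and the tall one at (485,330). Each has its bar label on the left face and its large front label towards the robot. The green one at (275,350) is the look-alike.

Request:
send_rows(targets=[[1,0.01,0.05,0,0.01],[1,0.01,0.05,0,0],[1,0.01,0.05,0,0],[1,0.01,0.05,0,0],[1,0.01,0.05,0,0]])

```text
time: 1.6
tool_pos: [0.4716, 0.1331, 0.2951]
tool_rot: [-3.141, 0.0, 1.57]
contact_force: [1.0, -1.5, 0.3]
opening: 0.0919
grip_force: 0.0
```

Request:
send_rows(targets=[[1,0.015,0.05,0,0],[1,0,0.05,0,0],[1,0,0.05,0,0],[1,0,0.046,0,0],[1,0,0,-0.02,0]])

```text
time: 2.1
tool_pos: [0.4861, 0.3306, 0.2763]
tool_rot: [3.138, -0.004, 1.575]
contact_force: [0.4, -1.1, -0.2]
opening: 0.0919
grip_force: 0.0
```

Request:
send_rows(targets=[[1,0.002,0.002,-0.04,0],[1,0,0,-0.04,0],[1,0,0,-0.03,0],[1,0,0,0,0],[0,0,0,0,0]], grip_force=20)

```text
time: 2.6
tool_pos: [0.4884, 0.327, 0.1657]
tool_rot: [-3.141, 0.0, 1.57]
contact_force: [-0.8, -0.2, 0.2]
opening: 0.0874
grip_force: 0.0
```

Request:
send_rows(targets=[[0,0,0,0,0],[0,0,0,0,0],[0,0,0,0,0],[0,0,0,0,0],[0,0,0,0,0]])

```text
time: 3.1
tool_pos: [0.4883, 0.3269, 0.1657]
tool_rot: [3.141, -0.0, 1.57]
contact_force: [0.6, 0.6, -1.0]
opening: 0.0481
grip_force: 0.0
```

Request:
send_rows(targets=[[0,0,0.006,0,0],[0,0,0,0,0],[0,0,0,0,0],[0,0,0,0,0],[0,0,0,0,0]])

```text
time: 3.6
tool_pos: [0.4889, 0.333, 0.1652]
tool_rot: [3.14, -0.0, 1.57]
contact_force: [4.0, 0.3, -3.2]
opening: 0.0141
grip_force: 20.0
```

Request:
send_rows(targets=[[0,0.005,0,0,0],[0,0.015,0,0,0],[0,0.02,0,0,0],[0,0.02,0,0,0],[0,0.02,0,0,0]])

```text
time: 4.1
tool_pos: [0.5682, 0.3343, 0.1652]
tool_rot: [-3.14, -0.002, 1.571]
contact_force: [-1.9, 6.1, 0.4]
opening: 0.0138
grip_force: 20.0
```

Request:
send_rows(targets=[[0,0.015,0,0,0],[0,0.004,0,0,0],[0,0,0,0,0],[0,0,0,0,0]])

```text
time: 4.5
tool_pos: [0.5876, 0.3347, 0.1653]
tool_rot: [3.141, -0.003, 1.571]
contact_force: [1.8, 7.3, -1.5]
opening: 0.0143
grip_force: 20.0
```

Request:
send_rows(targets=[[1,0,0,0,0],[1,0,0,0,0],[1,0,0,0,0],[1,0,0,0.04,0],[1,0,0,0.05,0.15]])

```text
time: 5.0
tool_pos: [0.586, 0.3321, 0.2535]
tool_rot: [-3.135, 0.002, 1.721]
contact_force: [2.3, 0.9, 0.1]
opening: 0.0494
grip_force: 0.0
```

```bash
cat > loc.py <<'E'
from h import *
import sys
tag=sys.argv[1]
for n in ("top","side"):
    p,d=read_camera(n);np.savez(n+tag+".npz",p=p,d=d);W=cloud(n,d);H=hue(p)
    ok=d>0
    amber=((H[...,0]<16)&(H[...,1]>150)&ok&(W[...,2]>.02)&(W[...,1]>-.19)&(W[...,1]<.3)&(W[...,0]>.3)).astype(np.uint8)
    k,l,s,c=cv2.connectedComponentsWithStats(amber)
    for i in range(1,k):
        if s[i,4]<60: continue
        q=W[l==i]; zt=np.percentile(q[:,2],97); t=q[abs(q[:,2]-zt)<.006]
        near=(np.linalg.norm(W[...,:2]-np.median(t[:,:2],0),axis=-1)<.05)&(abs(H[...,0].astype(int)-112)<14)&(H[...,1]>150)&ok
        b=W[near]; 
        if len(b)<5: print(n,"nocap",c[i],zt);continue
        b=b[b[:,2]>np.percentile(b[:,2],90)-.004]
        print(n,"ztop",zt.round(3),"face",rect(t[:,:2]),"cap",rect(b[:,:2])[0])
    # shutter tab + crate
E
python3 loc.py 1; python3 -c "
from cell import *; o=observe(); print(o['tool_pos'],o['tool_rot'],o['opening'])"
```

```text
top ztop 0.103 face (array([662.9,  75.9]), array([48.5, 56.1]), 20.4) cap [669.3  77.4]
top ztop 0.126 face (array([558.1, -27.4]), array([54.5, 40.2]), 59.9) cap [557.8 -26.9]
top ztop 0.145 face (array([445.5,  46.3]), array([55.4, 49.8]), 75.3) cap [451.1  44.4]
side ztop 0.124 face (array([553. , -23.4]), array([58.1, 49.1]), 55.0) cap [558.5 -27.8]
side ztop 0.103 face (array([662.7,  72. ]), array([49.1, 59.2]), 19.5) cap [669.7  74.4]
side ztop 0.143 face (array([445.1,  45.4]), array([59.6, 52.8]), 74.3) cap [449.6  46. ]
[0.58976874 0.33373635 0.26377067] [ 3.12803173 -0.00333426  1.72327334] 0.0574894628926677
```

Request:
send_rows(targets=[[1,-0.018,-0.036,0,0.14],[1,-0.018,-0.036,0,0.14],[1,-0.018,-0.036,0,0.14],[1,-0.018,-0.036,0,0.14],[1,-0.018,-0.036,0,0.14]])

```text
time: 5.6
tool_pos: [0.4962, 0.1514, 0.2554]
tool_rot: [3.141, 0.001, 2.425]
contact_force: [0.4, -1.4, 0.2]
opening: 0.0914
grip_force: 0.0
```

Request:
send_rows(targets=[[1,-0.018,-0.036,0,0.14],[1,-0.018,-0.036,0,0.14],[1,-0.018,-0.036,0,0.14],[1,0,0,0,0.02],[1,0,0,0,0]])

```text
time: 6.1
tool_pos: [0.4434, 0.0445, 0.2558]
tool_rot: [3.141, 0.001, 2.855]
contact_force: [-0.2, 1.2, 0.3]
opening: 0.0914
grip_force: 0.0
```

Request:
send_rows(targets=[[1,0.002,0.001,-0.04,0.005],[1,0,0,-0.04,0],[1,0,0,-0.04,0],[1,0,0,-0.035,0],[1,0,0,0,0]])

```text
time: 6.6
tool_pos: [0.4428, 0.0472, 0.0967]
tool_rot: [-3.14, -0.008, 2.863]
contact_force: [0.1, -0.1, 0.5]
opening: 0.092
grip_force: 0.0
```

Request:
send_rows(targets=[[0.4,0,0,0,0],[0.4,0,0,0,0],[0.4,0,0,0,0],[0.4,0,0,0,0],[0.4,0,0,0,0]], grip_force=30)

```text
time: 7.1
tool_pos: [0.4459, 0.0459, 0.1013]
tool_rot: [3.141, 0.002, 2.864]
contact_force: [-1.7, -1.1, 4.9]
opening: 0.0601
grip_force: 29.9
```

Request:
send_rows(targets=[[0.4,0,0,0.02,0],[0.4,0,0,0.04,0],[0.4,0,0,0.04,0.05],[0.4,0.006,0.04,0.01,0.1],[0.4,0.007,0.045,0,0.1]])

```text
time: 7.6
tool_pos: [0.4594, 0.1311, 0.2126]
tool_rot: [3.141, 0.004, 3.114]
contact_force: [2.0, -0.4, -4.9]
opening: 0.0599
grip_force: 29.9
```

Request:
send_rows(targets=[[0.4,0.007,0.045,-0.01,0.05],[0.4,0.007,0.045,-0.01,0],[0.4,0.007,0.03,-0.01,0],[0.4,0,0.015,0,0],[0.4,0,0,0,0]])

```text
time: 8.1
tool_pos: [0.4784, 0.2674, 0.1795]
tool_rot: [-3.141, -0.002, -3.117]
contact_force: [0.5, 0.1, -4.2]
opening: 0.0597
grip_force: 29.9
```

Request:
send_rows(targets=[[0.4,0.003,0.004,-0.004,0],[0.4,0,0,0,0],[0.4,0,0,0,0],[0.4,0,0,0,0],[0.4,0,0,0,0]])

```text
time: 8.6
tool_pos: [0.4825, 0.2696, 0.1766]
tool_rot: [3.141, 0.0, -3.12]
contact_force: [0.6, 0.1, -3.9]
opening: 0.0599
grip_force: 29.9
```

Request:
send_rows(targets=[[0.4,0,0,0,0],[0.4,0,0,0,0],[0.4,0,0,0,0],[0.4,0,0,0,0],[0.4,0,0,0,0]])

```text
time: 9.1
tool_pos: [0.4823, 0.2701, 0.1763]
tool_rot: [3.142, -0.0, -3.119]
contact_force: [0.1, -0.6, -4.5]
opening: 0.0595
grip_force: 29.9
```

```bash
python3 - <<'E'
from h import *
o=observe();print(o['tool_pos'],o['tool_rot'],o['qpos'])
p,d=read_camera("side"); cv2.imwrite("pics/s2.png",cv2.resize(p[120:330,60:300,::-1],None,fx=2.8,fy=2.8,interpolation=cv2.INTER_CUBIC))
E
```

```text
[0.48228443 0.27013125 0.1762898 ] [ 3.14152192e+00 -1.99964435e-05 -3.11907033e+00] [ 3.71874200e-01  4.36526811e-01  1.52406795e+00  7.92518161e-05
  1.18099247e+00 -1.22147457e+00]
```

View pics/s2.png

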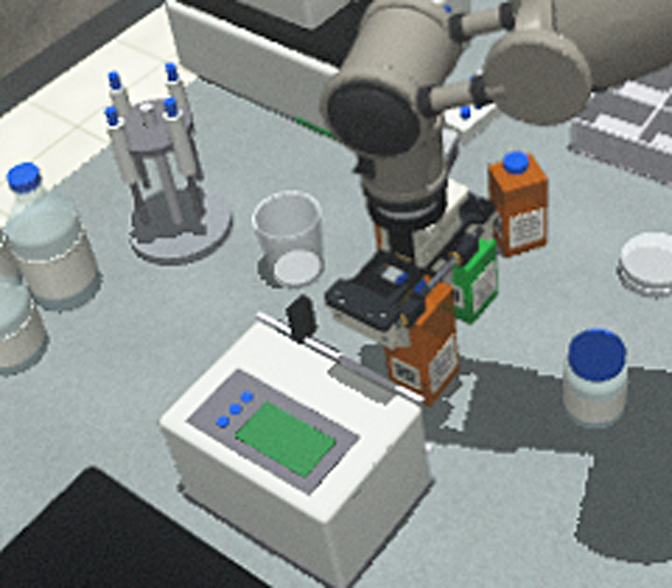

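The tall bottle is held with its bar (left) label facing the scanner at (408,370), and the tab has been slid along to (300,318). Next I turn it to the front, then the right side.

Request:
send_rows(targets=[[0.4,0,0,0,-0.07],[0.4,0,0,0,-0.15],[0.4,0,0,0,-0.15],[0.4,0,0,0,-0.15],[0.4,0,0,0,-0.15]])

```text
time: 9.65
tool_pos: [0.4823, 0.2701, 0.1763]
tool_rot: [3.142, 0.0, 2.488]
contact_force: [0.7, -0.4, -3.7]
opening: 0.0596
grip_force: 29.9
```

Request:
send_rows(targets=[[0.4,0,0,0,-0.15],[0.4,0,0,0,-0.15],[0.4,0,0,0,-0.15],[0.4,0,0,0,-0.15],[0.4,0,0,0,-0.15]])

```text
time: 10.15
tool_pos: [0.4823, 0.2701, 0.1763]
tool_rot: [3.142, 0.0, 1.738]
contact_force: [0.2, 0.6, -4.7]
opening: 0.0597
grip_force: 29.9
```

Request:
send_rows(targets=[[0.4,0,0,0,-0.1],[0.4,0,0,0,-0.05],[0.4,0,0,0,0],[0.4,0,0,0,0],[0.4,0,0,0,0]])

```text
time: 10.65
tool_pos: [0.4823, 0.2701, 0.1763]
tool_rot: [3.142, 0.0, 1.595]
contact_force: [0.3, 0.2, -5.8]
opening: 0.0601
grip_force: 29.9
```

Request:
send_rows(targets=[[0.4,0,0,0,0],[0.4,0,0,0,0],[0.4,0,0,0,0],[0.4,0,0,0,0],[0.4,0,0,0,0]])

```text
time: 11.15
tool_pos: [0.4823, 0.2701, 0.1763]
tool_rot: [3.141, -0.0, 1.594]
contact_force: [-0.2, 0.2, -5.0]
opening: 0.06
grip_force: 29.9
```

Request:
send_rows(targets=[[0.4,0,0,0,0],[0.4,0,0,0,0],[0.4,0,0,0,0],[0.4,0,0,0,0],[0.4,0,0,0,0]])

```text
time: 11.65
tool_pos: [0.4823, 0.2701, 0.1763]
tool_rot: [3.141, -0.0, 1.594]
contact_force: [0.0, -0.3, -4.5]
opening: 0.0601
grip_force: 29.9
```

Request:
send_rows(targets=[[0.4,0,0,0,-0.07],[0.4,0,0,0,-0.15],[0.4,0,0,0,-0.15],[0.4,0,0,0,-0.15],[0.4,0,0,0,-0.15]])

```text
time: 12.15
tool_pos: [0.4823, 0.2701, 0.1763]
tool_rot: [3.141, 0.0, 0.918]
contact_force: [-0.1, 0.5, -4.5]
opening: 0.0601
grip_force: 29.9
```

Request:
send_rows(targets=[[0.4,0,0,0,-0.15],[0.4,0,0,0,-0.15],[0.4,0,0,0,-0.15],[0.4,0,0,0,-0.15],[0.4,0,0,0,-0.15]])

```text
time: 12.65
tool_pos: [0.4823, 0.2701, 0.1764]
tool_rot: [3.142, -0.0, 0.168]
contact_force: [0.2, 0.6, -5.3]
opening: 0.0597
grip_force: 29.9
```

Request:
send_rows(targets=[[0.4,0,0,0,-0.1],[0.4,0,0,0,-0.05],[0.4,0,0,0,0],[0.4,0,0,0,0],[0.4,0,0,0,0]])

```text
time: 13.15
tool_pos: [0.4823, 0.2701, 0.1763]
tool_rot: [3.142, -0.0, 0.025]
contact_force: [-0.8, 0.1, -4.5]
opening: 0.0602
grip_force: 29.9
```

Request:
send_rows(targets=[[0.4,0,0,0,0],[0.4,0,0,0,0],[0.4,0,0,0,0],[0.4,0,0,0,0],[0.4,0,0,0,0]])

```text
time: 13.65
tool_pos: [0.4823, 0.2701, 0.1763]
tool_rot: [3.141, 0.0, 0.024]
contact_force: [-0.5, 0.3, -4.5]
opening: 0.0598
grip_force: 29.9
```

Request:
send_rows(targets=[[0.4,0,0,0,0],[0.4,0,0,0,0],[0.4,0,0,0,0],[0.4,0,0,0,0],[0.4,0,0,0,0]])

```text
time: 14.15
tool_pos: [0.4823, 0.2701, 0.1763]
tool_rot: [3.142, 0.0, 0.024]
contact_force: [0.2, 0.2, -4.5]
opening: 0.0598
grip_force: 29.9
```

```bash
python3 - <<'E'
from h import *
d=np.load("top0.npz")["d"];W=cloud("top",d)
q=W[(W[...,0]>.39)&(W[...,0]<.62)&(W[...,1]>-.42)&(W[...,1]<-.19)&(abs(W[...,2]-.06)<.012)]
print(rect(q[:,:2]))
# fit cross + outer box model: maximise wall hits
from scipy.optimize import minimize
def f(v):
    c,s=np.cos(v[2]),np.sin(v[2]); D=q[:,:2]-v[:2]; L=np.abs(D@np.array([[c,-s],[s,c]]))
    e=np.minimum(np.minimum(L[:,0],L[:,1]),np.minimum(abs(L[:,0]-.09),abs(L[:,1]-.09)))
    return np.minimum(e,.012).sum()
r=min((minimize(f,[.505+a,-.306+b,y],method="Nelder-Mead",options=dict(xatol=1e-5,fatol=1e-6)) for a in(-.004,0,.004) for b in(-.004,0,.004) for y in(0,.05,.09)),key=lambda r:r.fun)
print(r.x,r.fun/len(q),len(q))
x,y,t=r.x
for a in(-45,45):
  for b in(-45,45): print(a,b,(np.array([x,y])+np.array([[np.cos(t),-np.sin(t)],[np.sin(t),np.cos(t)]])@[a/1e3,b/1e3]).round(4))
E
```

```text
(array([ 505.2, -306.2]), array([187.6, 185.2]), 4.0)
[ 0.50336475 -0.30584807  0.06697631] 0.0016263438663284395 624
-45 -45 [ 0.4615 -0.3538]
-45 45 [ 0.4555 -0.264 ]
45 -45 [ 0.5513 -0.3477]
45 45 [ 0.5453 -0.2579]
```

Request:
send_rows(targets=[[0.4,0,-0.03,0.01,0],[0.4,0,-0.04,0.04,0],[0.4,0,-0.04,0.05,0.02],[0.4,0.01,-0.045,0.02,0.02],[0.4,0.01,-0.045,0,0]])

```text
time: 14.65
tool_pos: [0.5038, 0.0826, 0.2846]
tool_rot: [3.141, -0.008, 0.066]
contact_force: [1.4, 0.3, -3.8]
opening: 0.0597
grip_force: 29.9
```

Request:
send_rows(targets=[[0.4,0.01,-0.045,0,0],[0.4,0.01,-0.045,0,0],[0.4,0.01,-0.045,0,0],[0.4,0.01,-0.045,0,0],[0.4,0.004,-0.045,0,0]])

```text
time: 15.15
tool_pos: [0.5467, -0.1432, 0.2806]
tool_rot: [3.141, -0.001, 0.064]
contact_force: [1.0, 0.5, -5.0]
opening: 0.06
grip_force: 29.9
```

Request:
send_rows(targets=[[0.4,0,-0.045,0,0],[0.4,0,-0.04,0,0],[0.4,0,-0.018,0,0],[0.4,0,0,0,0],[0.4,0,0,0,0]])

```text
time: 15.65
tool_pos: [0.5462, -0.2437, 0.2803]
tool_rot: [-3.14, 0.0, 0.064]
contact_force: [-0.9, 0.4, -4.1]
opening: 0.0598
grip_force: 30.0
```

Request:
send_rows(targets=[[0.4,0,-0.014,0,0],[0.4,0,0,-0.05,0],[0.4,0,0,-0.05,0],[0.4,0,0,-0.04,0],[0.4,0,0,0,0]])

```text
time: 16.15
tool_pos: [0.5431, -0.2555, 0.1349]
tool_rot: [-3.134, 0.01, 0.066]
contact_force: [-1.7, 0.8, -5.6]
opening: 0.06
grip_force: 30.0
```

Request:
send_rows(targets=[[0.4,0,0,-0.015,0],[0.4,0,0,-0.01,0],[0.4,0,0,-0.005,0],[0.4,0,0,-0.003,0],[0.4,0,0,0,0]])

```text
time: 16.65
tool_pos: [0.5465, -0.2583, 0.1082]
tool_rot: [3.141, -0.001, 0.064]
contact_force: [-1.0, 0.0, -4.5]
opening: 0.0597
grip_force: 30.0
```

Request:
send_rows(targets=[[0.4,0,0,-0.002,0],[0.4,0,0,0,0],[1,0,0,0,0],[1,0,0,0,0],[1,0,0,0,0]])

```text
time: 17.15
tool_pos: [0.5465, -0.2585, 0.1061]
tool_rot: [3.141, -0.001, 0.064]
contact_force: [-0.2, 0.4, -0.1]
opening: 0.0794
grip_force: 0.0
```

Request:
send_rows(targets=[[1,0,0,0,0],[1,0,0,0.04,0.1],[1,0,0,0.05,0.15],[1,-0.02,-0.02,0.05,0.15],[1,-0.02,-0.04,0.02,0.15]])

```text
time: 17.65
tool_pos: [0.5109, -0.314, 0.264]
tool_rot: [3.135, -0.003, 0.622]
contact_force: [1.1, -1.3, 0.1]
opening: 0.0918
grip_force: 0.0
```

Request:
send_rows(targets=[[1,-0.02,-0.04,0,0.15],[1,-0.02,-0.04,0,0.15],[1,0,0,0,0.15],[1,0,0,0,0.15]])

```text
time: 18.05
tool_pos: [0.4685, -0.3959, 0.2586]
tool_rot: [-3.142, -0.0, 1.212]
contact_force: [0.7, -0.1, -0.4]
opening: 0.092
grip_force: 0.0
```

```bash
cat > loc2.py <<'E'
import sys,runpy
runpy.run_path("loc.py")
from h import *
W=cloud("top",np.load("top"+sys.argv[1]+".npz")["d"]);H=hue(np.load("top"+sys.argv[1]+".npz")["p"])
m=(abs(W[...,0]-.504)<.1)&(abs(W[...,1]+.306)<.1)&(W[...,2]>.09)
print("crate high",m.sum(), m.sum() and (rect(W[m][:,:2]),np.percentile(W[m][:,2],[5,50,95,100])))
E
python3 loc2.py 2
```

```text
top ztop 0.123 face (array([554.8, -24.2]), array([55.5, 48.4]), 58.7) cap [558.6 -25.8]
side ztop 0.124 face (array([552.3, -23.9]), array([56.9, 52.4]), 54.2) cap [557.7 -28. ]
side ztop 0.103 face (array([662.6,  73.6]), array([48.8, 60.1]), 20.3) cap [668.   75.1]
crate high 4259 ((array([ 486.9, -315.1]), array([181.7, 165.5]), 89.9), array([0.14405272, 0.59372558, 0.62191246, 0.64034444]))
```

Request:
send_rows(targets=[[1,0.009,0.041,0,0.15],[1,0.009,0.041,0,0.15],[1,0.009,0.041,0,0.15],[1,0.009,0.041,0,0.15],[1,0.01,0.041,0,0.15]])

```text
time: 18.65
tool_pos: [0.5157, -0.1874, 0.259]
tool_rot: [3.141, 0.0, 1.961]
contact_force: [0.8, 1.0, 0.4]
opening: 0.0915
grip_force: 0.0
```

Request:
send_rows(targets=[[1,0.01,0.041,0,0.15],[1,0.01,0.041,0,0.15],[1,0.01,0.041,0,0.15],[1,0.01,0.041,0,0.145],[1,0,0,0,0]])

```text
time: 19.15
tool_pos: [0.5561, -0.0203, 0.2589]
tool_rot: [3.14, -0.0, 2.559]
contact_force: [0.1, -0.5, -0.1]
opening: 0.0919
grip_force: 0.0
```

Request:
send_rows(targets=[[1,-0.002,-0.004,-0.05,0],[1,0,0,-0.05,0],[1,0,0,-0.04,0],[1,0,0,-0.03,0],[1,0,0,-0.008,0]])

```text
time: 19.65
tool_pos: [0.5513, -0.0293, 0.0778]
tool_rot: [-3.139, -0.006, 2.55]
contact_force: [-0.8, 0.0, 0.2]
opening: 0.0919
grip_force: 0.0
```

Request:
send_rows(targets=[[0.4,0,0,0,0],[0.4,0,0,0,0],[0.4,0,0,0,0],[0.4,0,0,0,0],[0.4,0,0,0,0]])

```text
time: 20.15
tool_pos: [0.5547, -0.0293, 0.0824]
tool_rot: [3.14, 0.003, 2.554]
contact_force: [0.6, 0.4, 5.7]
opening: 0.0605
grip_force: 29.8
```

Request:
send_rows(targets=[[0.4,0,0,0.02,0],[0.4,0,0,0.05,0],[0.4,0,0,0.05,0],[0.4,0,0,0.035,0],[0.4,-0.01,0.02,0,0.05]])

```text
time: 20.65
tool_pos: [0.5465, -0.0114, 0.2414]
tool_rot: [3.139, 0.011, 2.602]
contact_force: [0.4, 0.9, -3.7]
opening: 0.0606
grip_force: 29.8
```

Request:
send_rows(targets=[[0.4,-0.012,0.04,0,0.1],[0.4,-0.012,0.045,0,0.1],[0.4,-0.012,0.045,0,0.1],[0.4,-0.012,0.045,0,0.1],[0.4,-0.012,0.045,-0.02,0.1]])

```text
time: 21.15
tool_pos: [0.484, 0.2119, 0.2181]
tool_rot: [3.14, 0.005, 3.108]
contact_force: [1.7, 0.2, -5.1]
opening: 0.0601
grip_force: 29.8
```

Request:
send_rows(targets=[[0.4,0,0.03,-0.03,0.05],[0.4,0,0.02,-0.02,0],[0.4,0,0.01,-0.01,0],[0.4,0,0,0,0],[0.4,0,0,0,0]])

```text
time: 21.65
tool_pos: [0.4841, 0.2693, 0.1568]
tool_rot: [-3.141, 0.0, -3.129]
contact_force: [0.0, -0.5, -3.0]
opening: 0.0599
grip_force: 29.8
```

Request:
send_rows(targets=[[0.4,0,0,0,0],[0.4,0,0,0,0],[0.4,0,0,0,0],[0.4,0,0,0,0],[0.4,0,0,0,0]])

```text
time: 22.15
tool_pos: [0.4838, 0.2698, 0.1564]
tool_rot: [3.141, 0.0, -3.129]
contact_force: [-0.1, 0.4, -2.8]
opening: 0.0603
grip_force: 29.8
```

Request:
send_rows(targets=[[0.4,0,0,0,0],[0.4,0,0,0,0],[0.4,0,0,0,0],[0.4,0,0,0,0],[0.4,0,0,0,0]])

```text
time: 22.65
tool_pos: [0.4837, 0.27, 0.1562]
tool_rot: [3.142, -0.0, -3.129]
contact_force: [0.2, -0.4, -4.6]
opening: 0.0601
grip_force: 29.8
```

```bash
python3 - <<'E'
from h import *
o=observe();print(o['tool_pos'],o['tool_rot'],o['time'])
p,d=read_camera("side"); cv2.imwrite("pics/s3.png",cv2.resize(p[100:330,60:400,::-1],None,fx=2.3,fy=2.3,interpolation=cv2.INTER_CUBIC))
E
```

```text
[0.48370227 0.27003088 0.15617052] [ 3.14152297e+00 -6.02241200e-05 -3.12900643e+00] 22.65
```

View pics/s3.png

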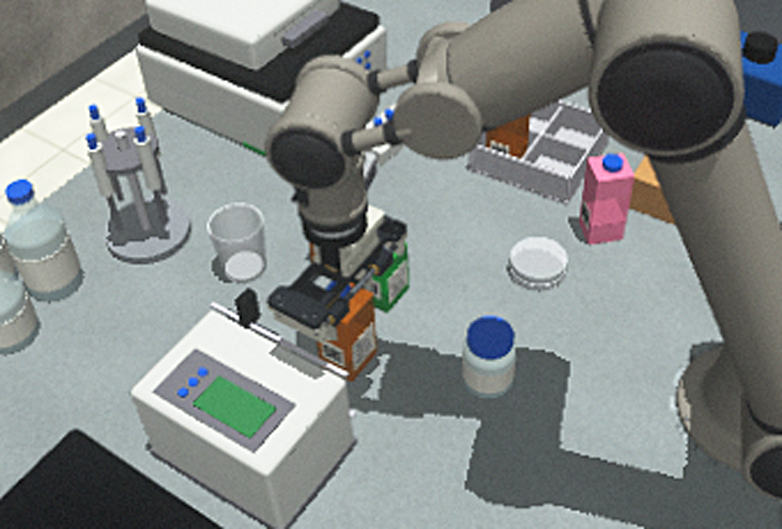

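The middle bottle is upright with its left label towards the window (330,350). The tall one stands in the crate at (505,140), and the tab is still in the open position (247,307).

Request:
send_rows(targets=[[0.4,0,0,0,-0.07],[0.4,0,0,0,-0.15],[0.4,0,0,0,-0.15],[0.4,0,0,0,-0.15],[0.4,0,0,0,-0.15]])

```text
time: 23.2
tool_pos: [0.4837, 0.27, 0.1562]
tool_rot: [3.142, -0.0, 2.478]
contact_force: [-0.4, -1.0, -2.9]
opening: 0.0606
grip_force: 29.8
```

Request:
send_rows(targets=[[0.4,0,0,0,-0.15],[0.4,0,0,0,-0.15],[0.4,0,0,0,-0.15],[0.4,0,0,0,-0.15],[0.4,0,0,0,-0.15]])

```text
time: 23.7
tool_pos: [0.4837, 0.27, 0.1562]
tool_rot: [3.142, 0.0, 1.728]
contact_force: [0.5, -0.1, -3.2]
opening: 0.0599
grip_force: 29.8
```

Request:
send_rows(targets=[[0.4,0,0,0,-0.1],[0.4,0,0,0,-0.05],[0.4,0,0,0,0],[0.4,0,0,0,0],[0.4,0,0,0,0]])

```text
time: 24.2
tool_pos: [0.4837, 0.27, 0.1562]
tool_rot: [3.141, -0.0, 1.585]
contact_force: [0.4, -0.9, -4.1]
opening: 0.0601
grip_force: 29.8
```

Request:
send_rows(targets=[[0.4,0,0,0,0],[0.4,0,0,0,0],[0.4,0,0,0,0],[0.4,0,0,0,0],[0.4,0,0,0,0]])

```text
time: 24.7
tool_pos: [0.4837, 0.27, 0.1562]
tool_rot: [3.141, -0.0, 1.584]
contact_force: [0.1, -0.2, -3.5]
opening: 0.06
grip_force: 29.8
```

Request:
send_rows(targets=[[0.4,0,0,0,0],[0.4,0,0,0,0],[0.4,0,0,0,0],[0.4,0,0,0,0],[0.4,0,0,0,0]])

```text
time: 25.2
tool_pos: [0.4837, 0.27, 0.1562]
tool_rot: [3.141, -0.0, 1.584]
contact_force: [0.8, -0.0, -2.9]
opening: 0.0603
grip_force: 29.8
```

Request:
send_rows(targets=[[0.4,0,0,0,-0.07],[0.4,0,0,0,-0.15],[0.4,0,0,0,-0.15],[0.4,0,0,0,-0.15],[0.4,0,0,0,-0.15]])

```text
time: 25.7
tool_pos: [0.4837, 0.27, 0.1562]
tool_rot: [3.142, 0.0, 0.908]
contact_force: [-0.1, 0.1, -2.6]
opening: 0.0601
grip_force: 29.8
```

Request:
send_rows(targets=[[0.4,0,0,0,-0.15],[0.4,0,0,0,-0.15],[0.4,0,0,0,-0.15],[0.4,0,0,0,-0.15],[0.4,0,0,0,-0.15]])

```text
time: 26.2
tool_pos: [0.4837, 0.27, 0.1562]
tool_rot: [3.142, 0.0, 0.158]
contact_force: [0.2, 0.2, -3.3]
opening: 0.0603
grip_force: 29.8
```

Request:
send_rows(targets=[[0.4,0,0,0,-0.1],[0.4,0,0,0,-0.05],[0.4,0,0,0,0],[0.4,0,0,0,0],[0.4,0,0,0,0]])

```text
time: 26.7
tool_pos: [0.4837, 0.27, 0.1562]
tool_rot: [3.141, 0.0, 0.015]
contact_force: [-0.6, -0.0, -2.9]
opening: 0.0602
grip_force: 29.8
```

Request:
send_rows(targets=[[0.4,0,0,0,0],[0.4,0,0,0,0],[0.4,0,0,0,0],[0.4,0,0,0,0],[0.4,0,0,0,0]])

```text
time: 27.2
tool_pos: [0.4837, 0.27, 0.1562]
tool_rot: [3.141, 0.0, 0.014]
contact_force: [1.3, 0.2, -3.7]
opening: 0.0603
grip_force: 29.8
```

Request:
send_rows(targets=[[0.4,0,0,0,0],[0.4,0,0,0,0],[0.4,0,0,0,0],[0.4,0,0,0,0],[0.4,0,0,0,0]])

```text
time: 27.7
tool_pos: [0.4837, 0.27, 0.1562]
tool_rot: [3.142, 0.0, 0.014]
contact_force: [-0.6, 0.3, -3.7]
opening: 0.0602
grip_force: 29.8
```

Request:
send_rows(targets=[[0.4,0,-0.03,0.01,0],[0.4,0,-0.04,0.04,0],[0.4,0,-0.04,0.05,0.025],[0.4,0,-0.045,0.03,0.025],[0.4,-0.004,-0.045,0,0]])

```text
time: 28.2
tool_pos: [0.4819, 0.0858, 0.2728]
tool_rot: [3.141, -0.009, 0.066]
contact_force: [0.9, -1.5, -3.8]
opening: 0.0601
grip_force: 30.0
```

Request:
send_rows(targets=[[0.4,-0.004,-0.045,0,0],[0.4,-0.004,-0.045,0,0],[0.4,-0.004,-0.045,0,0],[0.4,-0.004,-0.045,0,0],[0.4,-0.004,-0.045,0,0]])

```text
time: 28.7
tool_pos: [0.4592, -0.1399, 0.2686]
tool_rot: [3.141, -0.001, 0.064]
contact_force: [0.5, 0.1, -4.1]
opening: 0.0597
grip_force: 30.0
```

Request:
send_rows(targets=[[0.4,-0.004,-0.045,0,0],[0.4,0,-0.045,0,0],[0.4,0,-0.019,0,0],[0.4,0,0,0,0],[0.4,0,0,0,0]])

```text
time: 29.2
tool_pos: [0.4555, -0.247, 0.2681]
tool_rot: [-3.141, 0.0, 0.063]
contact_force: [0.2, 1.2, -3.6]
opening: 0.0596
grip_force: 30.0
```

Request:
send_rows(targets=[[0.4,0,-0.017,0,0],[0.4,0,0,-0.05,0],[0.4,0,0,-0.05,0],[0.4,0,0,-0.04,0],[0.4,0,0,0,0]])

```text
time: 29.7
tool_pos: [0.4529, -0.2614, 0.1236]
tool_rot: [-3.134, 0.008, 0.065]
contact_force: [-0.6, 0.7, -3.4]
opening: 0.0601
grip_force: 30.0
```

Request:
send_rows(targets=[[0.4,0,0,-0.02,0],[0.4,0,0,-0.01,0],[0.4,0,0,-0.006,0],[0.4,0,0,-0.004,0],[0.4,0,0,0,0]])

```text
time: 30.2
tool_pos: [0.456, -0.2643, 0.0889]
tool_rot: [3.141, -0.0, 0.064]
contact_force: [1.0, -0.1, -4.4]
opening: 0.0598
grip_force: 30.0
```

Request:
send_rows(targets=[[0.4,0,0,-0.002,0],[0.4,0,0,0,0],[1,0,0,0,0],[1,0,0,0,0],[1,0,0,0,0]])

```text
time: 30.7
tool_pos: [0.4559, -0.2643, 0.0866]
tool_rot: [3.141, -0.0, 0.064]
contact_force: [-0.1, 1.2, 0.3]
opening: 0.0795
grip_force: 0.0
```

Request:
send_rows(targets=[[1,0,0,0,0],[1,0,0,0.04,0.1],[1,0,0,0.05,0.15],[1,0,-0.02,0.05,0.15],[1,0,-0.04,0.03,0.15]])

```text
time: 31.2
tool_pos: [0.4567, -0.3218, 0.2571]
tool_rot: [3.137, -0.002, 0.624]
contact_force: [0.5, -1.3, 0.1]
opening: 0.0923
grip_force: 0.0
```

Request:
send_rows(targets=[[1,0,-0.04,0,0.15],[1,0,-0.04,0,0.15],[1,0,0,0,0.15],[1,0,0,0,0.15]])

```text
time: 31.6
tool_pos: [0.4552, -0.404, 0.252]
tool_rot: [-3.141, -0.0, 1.218]
contact_force: [-0.9, 1.1, 0.5]
opening: 0.092
grip_force: 0.0
```

```bash
python3 loc.py 3; python3 - <<'E'
from h import *
p=np.load("top3.npz")["p"]; cv2.imwrite("pics/t3.png",cv2.resize(p[...,::-1],(640,480),interpolation=cv2.INTER_CUBIC))
E
```

```text
side ztop 0.103 face (array([663.5,  72.6]), array([50.6, 60.5]), 21.7) cap [670.3  74. ]
```

View pics/t3.png

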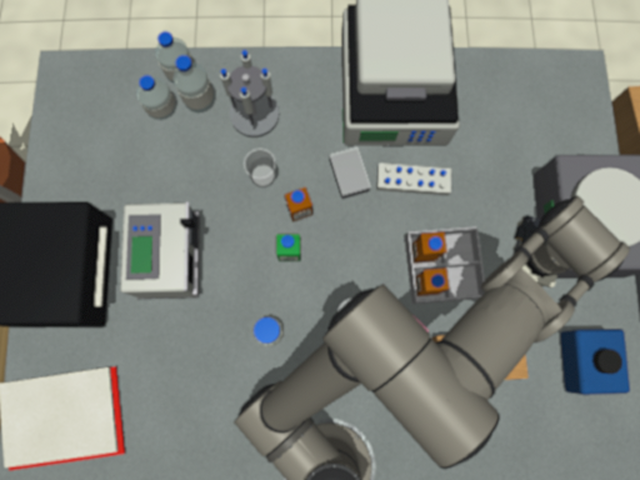

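The tall bottle (430,245) and the middle one (430,281) stand in neighbouring crate cells. The short one, at (298,203), is untouched.

Request:
send_rows(targets=[[1,0.014,0.032,0,0.15],[1,0.014,0.032,0,0.15],[1,0.014,0.032,0,0.15],[1,0.014,0.032,0,0.15],[1,0.014,0.032,0,0.15]])

```text
time: 32.2
tool_pos: [0.5261, -0.2411, 0.253]
tool_rot: [3.141, 0.0, 1.966]
contact_force: [1.3, 0.1, -0.5]
opening: 0.0917
grip_force: 0.0
```

Request:
send_rows(targets=[[1,0.014,0.032,0,0.15],[1,0.014,0.032,0,0.15],[1,0.014,0.032,0,0.15],[1,0.014,0.032,0,0.15],[1,0.014,0.032,0,0.15]])

```text
time: 32.7
tool_pos: [0.5961, -0.081, 0.253]
tool_rot: [3.141, 0.0, 2.716]
contact_force: [1.0, -0.4, -0.2]
opening: 0.0918
grip_force: 0.0
```

Request:
send_rows(targets=[[1,0.014,0.032,0,0.15],[1,0.014,0.032,0,0.15],[1,0.014,0.032,0,0.15],[1,0.014,0.032,0,0.15],[1,0.012,0.03,0,0.15]])

```text
time: 33.2
tool_pos: [0.664, 0.0772, 0.2528]
tool_rot: [3.141, 0.0, -2.817]
contact_force: [-0.1, -0.2, -0.4]
opening: 0.0918
grip_force: 0.0
```

Request:
send_rows(targets=[[1,0,0,0,0.02],[1,0,0,0,0],[1,0,0,0,0]])

```text
time: 33.5
tool_pos: [0.6634, 0.0745, 0.2528]
tool_rot: [-3.141, -0.0, -2.803]
contact_force: [-0.4, -0.4, 0.1]
opening: 0.0917
grip_force: 0.0
```

```bash
python3 - <<'E'
from h import *
o=observe();print(o['tool_pos'],o['tool_rot'])
p,d=read_camera("side");W=cloud("side",d);H=hue(p)
m=(H[...,0]<16)&(H[...,1]>130)&(d>0)&(abs(W[...,2]-.1)<.007)&(abs(W[...,0]-.66)<.1)&(abs(W[...,1]-.08)<.1)
print(m.sum(),m.sum() and rect(W[m][:,:2]))
E
```

```text
[0.66342624 0.07450461 0.25278364] [-3.14137500e+00 -3.79557660e-04 -2.80293557e+00]
133 (array([663.5,  74.1]), array([54. , 62.8]), 23.4)
```

Centred on the short bottle; descend 0.191 and grip.

Request:
send_rows(targets=[[1,0,0,-0.05,0],[1,0,0,-0.05,0],[1,0,0,-0.05,0],[1,0,0,-0.03,0],[1,0,0,-0.01,0]])

```text
time: 34.05
tool_pos: [0.6613, 0.074, 0.059]
tool_rot: [3.139, -0.006, -2.802]
contact_force: [-0.1, -0.2, 0.5]
opening: 0.0919
grip_force: 0.0
```

Request:
send_rows(targets=[[1,0,0,0,0],[0.4,0,0,0,0],[0.4,0,0,0,0],[0.4,0,0,0,0],[0.4,0,0,0,0]])

```text
time: 34.55
tool_pos: [0.6645, 0.0751, 0.0641]
tool_rot: [-3.14, 0.002, -2.799]
contact_force: [0.6, -2.8, 1.8]
opening: 0.0647
grip_force: 1.8
```

Request:
send_rows(targets=[[0.4,0,0,0,0],[0.4,0,0,0,0]])

```text
time: 34.75
tool_pos: [0.6647, 0.0747, 0.064]
tool_rot: [-3.14, 0.002, -2.799]
contact_force: [1.0, -3.0, 5.7]
opening: 0.0603
grip_force: 29.8
```

Request:
send_rows(targets=[[0.4,0,0,0.02,0],[0.4,0,0,0.05,0],[0.4,0,0,0.05,0],[0.4,-0.02,0.02,0.03,-0.05],[0.4,-0.03,0.03,0,-0.09]])

```text
time: 35.25
tool_pos: [0.6161, 0.1247, 0.2172]
tool_rot: [-3.141, 0.009, -2.944]
contact_force: [1.7, 1.1, -2.8]
opening: 0.0602
grip_force: 29.8
```

Request:
send_rows(targets=[[0.4,-0.03,0.035,0,-0.09],[0.4,-0.035,0.035,0,-0.09],[0.4,-0.035,0.035,0,0],[0.4,-0.03,0.03,-0.01,0],[0.4,0,0.01,-0.03,0]])

```text
time: 35.75
tool_pos: [0.4806, 0.2738, 0.1745]
tool_rot: [3.139, 0.002, -3.115]
contact_force: [1.4, -0.4, -2.9]
opening: 0.0596
grip_force: 29.9
```

Request:
send_rows(targets=[[0.4,0,0,-0.02,0],[0.4,0,0,-0.01,0],[0.4,0,0,0,0]])

```text
time: 36.05
tool_pos: [0.4825, 0.2698, 0.141]
tool_rot: [-3.14, -0.004, -3.119]
contact_force: [0.5, -0.6, -3.1]
opening: 0.06
grip_force: 29.9
```

Request:
send_rows(targets=[[0.4,0,0,0,0],[0.4,0,0,0,0],[0.4,0,0,0,0],[0.4,0,0,0,0],[0.4,0,0,0,0]])

```text
time: 36.55
tool_pos: [0.4839, 0.2702, 0.1432]
tool_rot: [3.141, 0.001, -3.119]
contact_force: [-0.2, 0.3, -3.4]
opening: 0.0598
grip_force: 29.9
```

Request:
send_rows(targets=[[0.4,0,0,0,0],[0.4,0,0,0,0],[0.4,0,0,0,0],[0.4,0,0,0,0],[0.4,0,0,0,0]])

```text
time: 37.05
tool_pos: [0.4837, 0.2703, 0.1427]
tool_rot: [3.141, -0.0, -3.119]
contact_force: [0.3, 0.2, -3.5]
opening: 0.0599
grip_force: 29.9
```

```bash
python3 - <<'E'
from h import *
o=observe();print(o['tool_pos'],o['tool_rot'],o['time'])
p,d=read_camera("side"); cv2.imwrite("pics/s4.png",cv2.resize(p[160:290,80:280,::-1],None,fx=3.5,fy=3.5,interpolation=cv2.INTER_CUBIC))
E
```

```text
[0.48370926 0.27027279 0.14274923] [ 3.14148786e+00 -2.01029720e-05 -3.11900795e+00] 37.05
```

View pics/s4.png

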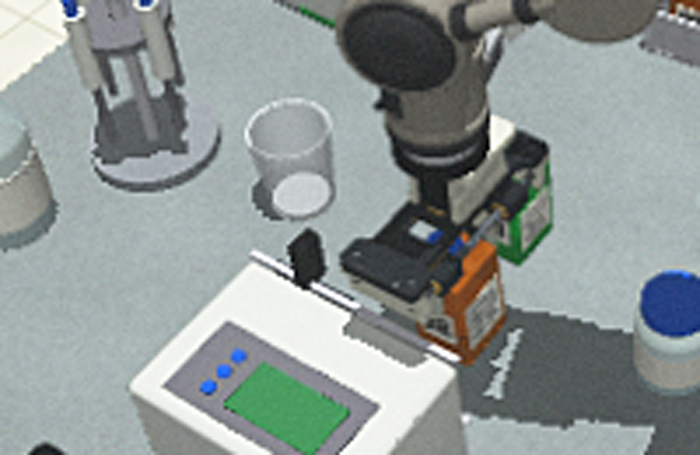

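The short bottle is upright with its left bar label facing the window, near (440,325). Continue turning.

Request:
send_rows(targets=[[0.4,0,0,0,-0.07],[0.4,0,0,0,-0.15],[0.4,0,0,0,-0.15],[0.4,0,0,0,-0.15],[0.4,0,0,0,-0.15]])

```text
time: 37.6
tool_pos: [0.4837, 0.2702, 0.1427]
tool_rot: [3.142, -0.0, 2.488]
contact_force: [-0.1, -0.3, -3.4]
opening: 0.0598
grip_force: 29.9
```

Request:
send_rows(targets=[[0.4,0,0,0,-0.15],[0.4,0,0,0,-0.15],[0.4,0,0,0,-0.15],[0.4,0,0,0,-0.15],[0.4,0,0,0,-0.15]])

```text
time: 38.1
tool_pos: [0.4837, 0.2702, 0.1427]
tool_rot: [3.142, 0.0, 1.738]
contact_force: [-0.2, 0.4, -3.7]
opening: 0.0597
grip_force: 29.9
```

Request:
send_rows(targets=[[0.4,0,0,0,-0.1],[0.4,0,0,0,-0.05],[0.4,0,0,0,0],[0.4,0,0,0,0],[0.4,0,0,0,0]])

```text
time: 38.6
tool_pos: [0.4837, 0.2702, 0.1428]
tool_rot: [3.141, 0.0, 1.595]
contact_force: [0.4, -0.2, -2.8]
opening: 0.0601
grip_force: 29.9
```

Request:
send_rows(targets=[[0.4,0,0,0,0],[0.4,0,0,0,0],[0.4,0,0,0,0],[0.4,0,0,0,0],[0.4,0,0,0,0]])

```text
time: 39.1
tool_pos: [0.4837, 0.2702, 0.1428]
tool_rot: [3.142, 0.0, 1.594]
contact_force: [-0.1, -0.2, -3.8]
opening: 0.0597
grip_force: 29.9
```

Request:
send_rows(targets=[[0.4,0,0,0,0],[0.4,0,0,0,0],[0.4,0,0,0,0],[0.4,0,0,0,0],[0.4,0,0,0,0]])

```text
time: 39.6
tool_pos: [0.4838, 0.2703, 0.1428]
tool_rot: [3.141, -0.0, 1.594]
contact_force: [0.3, -0.1, -4.3]
opening: 0.0596
grip_force: 29.9
```

Request:
send_rows(targets=[[0.4,0,0,0,-0.07],[0.4,0,0,0,-0.15],[0.4,0,0,0,-0.15],[0.4,0,0,0,-0.15],[0.4,0,0,0,-0.15]])

```text
time: 40.1
tool_pos: [0.4837, 0.2703, 0.1428]
tool_rot: [3.142, 0.0, 0.918]
contact_force: [-0.9, 0.5, -3.9]
opening: 0.0597
grip_force: 29.9
```

Request:
send_rows(targets=[[0.4,0,0,0,-0.15],[0.4,0,0,0,-0.15],[0.4,0,0,0,-0.15],[0.4,0,0,0,-0.15],[0.4,0,0,0,-0.15]])

```text
time: 40.6
tool_pos: [0.4837, 0.2702, 0.1428]
tool_rot: [3.142, 0.0, 0.168]
contact_force: [0.2, -0.2, -3.1]
opening: 0.06
grip_force: 29.9
```

Request:
send_rows(targets=[[0.4,0,0,0,-0.1],[0.4,0,0,0,-0.05],[0.4,0,0,0,0],[0.4,0,0,0,0],[0.4,0,0,0,0]])

```text
time: 41.1
tool_pos: [0.4837, 0.2702, 0.1428]
tool_rot: [3.141, 0.0, 0.025]
contact_force: [0.5, 0.7, -2.8]
opening: 0.0599
grip_force: 29.9
```

Request:
send_rows(targets=[[0.4,0,0,0,0],[0.4,0,0,0,0],[0.4,0,0,0,0],[0.4,0,0,0,0],[0.4,0,0,0,0]])

```text
time: 41.6
tool_pos: [0.4837, 0.2703, 0.1428]
tool_rot: [3.142, -0.0, 0.024]
contact_force: [-0.0, -0.2, -3.2]
opening: 0.0597
grip_force: 29.9
```

Request:
send_rows(targets=[[0.4,0,0,0,0],[0.4,0,0,0,0],[0.4,0,0,0,0],[0.4,0,0,0,0],[0.4,0,0,0,0]])

```text
time: 42.1
tool_pos: [0.4837, 0.2702, 0.1428]
tool_rot: [3.142, -0.0, 0.024]
contact_force: [0.9, -0.8, -3.4]
opening: 0.0601
grip_force: 29.9
```

Request:
send_rows(targets=[[0.4,0,-0.03,0.01,0],[0.4,0,-0.04,0.04,0],[0.4,0,-0.04,0.05,-0.1],[0.4,0,-0.045,0.03,-0.13],[0.4,-0.004,-0.045,0,-0.13]])

```text
time: 42.6
tool_pos: [0.4819, 0.086, 0.2593]
tool_rot: [-3.138, -0.009, -0.34]
contact_force: [-0.1, -0.8, -3.7]
opening: 0.0597
grip_force: 29.9
```

Request:
send_rows(targets=[[0.4,-0.004,-0.045,0,-0.13],[0.4,-0.004,-0.045,0,-0.13],[0.4,-0.004,-0.045,0,-0.13],[0.4,-0.004,-0.045,0,-0.13],[0.4,0,-0.045,0,-0.13]])

```text
time: 43.1
tool_pos: [0.463, -0.1396, 0.2552]
tool_rot: [-3.141, -0.0, -0.991]
contact_force: [0.7, 0.3, -3.9]
opening: 0.0598
grip_force: 29.9
```

Request:
send_rows(targets=[[0.4,0,-0.045,0,-0.13],[0.4,0,-0.045,0,-0.13],[0.4,0,-0.045,0,-0.13],[0.4,0,-0.045,0,-0.12],[0.4,0,-0.02,0,0]])

```text
time: 43.6
tool_pos: [0.463, -0.3418, 0.2544]
tool_rot: [3.141, -0.001, -1.502]
contact_force: [1.1, -0.2, -3.1]
opening: 0.0594
grip_force: 30.0
```

Request:
send_rows(targets=[[0.4,0,0,0,0],[0.4,0,0,0,0],[0.4,0,0,0,0]])

```text
time: 43.9
tool_pos: [0.4638, -0.3369, 0.2549]
tool_rot: [3.141, 0.001, -1.495]
contact_force: [-0.0, -0.1, -2.9]
opening: 0.0601
grip_force: 30.0
```

Request:
send_rows(targets=[[0.4,-0.002,-0.017,0,-0.01],[0.4,0,0,0,0],[0.4,0,0,-0.05,0],[0.4,0,0,-0.05,0],[0.4,0,0,-0.04,0]])

```text
time: 44.4
tool_pos: [0.4612, -0.3539, 0.1127]
tool_rot: [3.141, 0.001, -1.505]
contact_force: [0.2, -0.8, -2.9]
opening: 0.0595
grip_force: 30.0
```

Request:
send_rows(targets=[[0.4,0,0,-0.02,0],[0.4,0,0,-0.012,0],[0.4,0,0,-0.006,0],[0.4,0,0,-0.003,0],[0.4,0,0,0,0]])

```text
time: 44.9
tool_pos: [0.4622, -0.3554, 0.0748]
tool_rot: [-3.141, -0.001, -1.506]
contact_force: [-0.2, 0.5, -2.9]
opening: 0.0599
grip_force: 30.0
```

Request:
send_rows(targets=[[0.4,0,0,-0.004,0],[0.4,0,0,-0.001,0],[0.4,0,0,0,0]])

```text
time: 45.2
tool_pos: [0.4621, -0.3553, 0.0696]
tool_rot: [-3.141, -0.001, -1.506]
contact_force: [-0.1, 0.4, -0.3]
opening: 0.0594
grip_force: 30.0
```

Request:
send_rows(targets=[[1,0,0,0,0],[1,0,0,0,0],[1,0,0,0,0],[1,0,0,0,0],[1,0,0,0.03,0]])

```text
time: 45.7
tool_pos: [0.4598, -0.3531, 0.0957]
tool_rot: [3.136, 0.006, -1.506]
contact_force: [0.7, -0.0, -0.4]
opening: 0.0907
grip_force: 0.0
```

Request:
send_rows(targets=[[1,0,0,0.05,0],[1,0,0,0.05,0],[1,0,0,0.05,0],[1,0,0,0.03,0],[1,0,0,0,0]])

```text
time: 46.2
tool_pos: [0.4631, -0.3563, 0.2845]
tool_rot: [-3.135, -0.008, -1.506]
contact_force: [0.9, 0.6, -0.6]
opening: 0.092
grip_force: 0.0
```

Request:
send_rows(targets=[[1,0.006,0.033,0,0.149],[1,0.006,0.033,0,0.149],[1,0.006,0.033,0,0.149],[1,0.006,0.033,0,0.149],[1,0.006,0.033,0,0.149]])

```text
time: 46.7
tool_pos: [0.4914, -0.1884, 0.2777]
tool_rot: [3.141, 0.002, -0.755]
contact_force: [-0.0, -0.2, 0.0]
opening: 0.0917
grip_force: 0.0
```

Request:
send_rows(targets=[[1,0.006,0.033,0,0.149],[1,0.006,0.033,0,0.149],[1,0.006,0.033,0,0.149],[1,0.006,0.033,0,0.149],[1,0.006,0.033,0,0.149]])

```text
time: 47.2
tool_pos: [0.5213, -0.0235, 0.2778]
tool_rot: [-3.141, 0.002, -0.01]
contact_force: [0.1, 0.3, 0.5]
opening: 0.0922
grip_force: 0.0
```

Request:
send_rows(targets=[[1,0.006,0.033,0,0.149],[1,0.006,0.033,0,0.149],[1,0.006,0.033,0,0.149],[1,0.006,0.033,0,0.149],[1,0.006,0.033,0,0.149]])

```text
time: 47.7
tool_pos: [0.5514, 0.1414, 0.2777]
tool_rot: [-3.141, 0.002, 0.735]
contact_force: [0.4, -0.2, 0.8]
opening: 0.092
grip_force: 0.0
```

Request:
send_rows(targets=[[1,0.006,0.033,0,0.149],[1,0.006,0.033,0,0.149],[1,0.006,0.033,0,0.149],[1,0.006,0.033,0,0.149],[1,0.006,0.033,0,0.149]])

```text
time: 48.2
tool_pos: [0.5814, 0.3063, 0.2775]
tool_rot: [-3.14, 0.001, 1.48]
contact_force: [0.3, 0.4, 0.7]
opening: 0.0921
grip_force: 0.0
```

Request:
send_rows(targets=[[1,0.005,0.03,0,0.11],[1,0,0,0,0],[1,0,0,0,0]])

```text
time: 48.5
tool_pos: [0.5863, 0.3352, 0.2772]
tool_rot: [-3.139, 0.001, 1.584]
contact_force: [0.4, -0.2, -0.6]
opening: 0.0918
grip_force: 0.0
```

```bash
python3 - <<'E'
from h import *
o=observe();print(o['tool_pos'],o['tool_rot'],o['time'])
p,d=read_camera("top"); W=cloud("top",d)
for a,b,c,e in((.04,.161,.545,-.258),(.04,.141,.456,-.264),(.04,.121,.462,-.354)):
    m=(abs(W[...,2]-b)<.006)&(abs(W[...,0]-c)<a)&(abs(W[...,1]-e)<a); print(m.sum(),m.sum() and W[m].mean(0).round(3))
cv2.imwrite("pics/t5.png",np.hstack([cv2.resize(x[...,::-1],(400,400),interpolation=cv2.INTER_CUBIC) for x in (p[170:250,310:390],p[140:240,90:190])]))
p,d=read_camera("side"); W=cloud("side",d)
m=(W[...,2]>.165)&(W[...,2]<.203)&(W[...,0]>.5)&(W[...,0]<.65)&(abs(W[...,1]-.334)<.04)&(p.max(-1)<70);print("tab",m.sum(),W[m].min(0),W[m].max(0))
E
```

```text
[0.58628154 0.33516803 0.27720602] [-3.13945291e+00  1.43224259e-03  1.58384331e+00] 48.5
91 [ 0.538 -0.256  0.161]
89 [ 0.45  -0.262  0.14 ]
76 [ 0.462 -0.349  0.12 ]
tab 99 [0.57497622 0.32114307 0.16508003] [0.59181021 0.3480214  0.20236399]
```

View pics/t5.png

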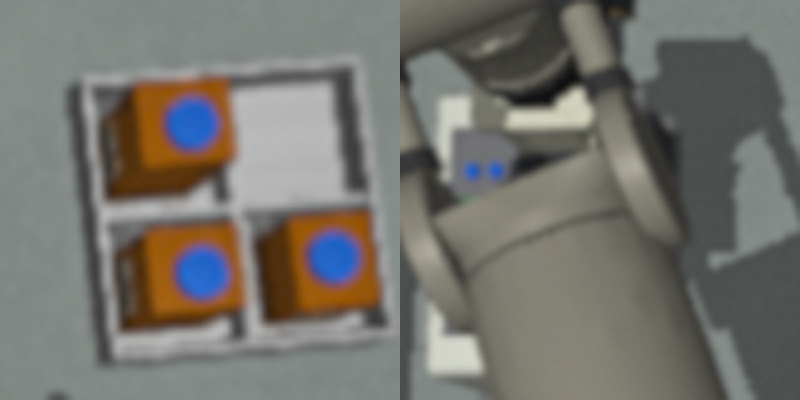

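All three stand upright in their own cells, with caps at (193,123), (203,271) and (333,258) in the left crop. Now I grip the tab and close the shutter.

Request:
send_rows(targets=[[1,0,0,-0.04,0],[1,0,0,-0.04,0],[1,0,0,-0.032,0],[1,0,0,0,0],[1,0,0,0,0]])

```text
time: 49.1
tool_pos: [0.5872, 0.3342, 0.1679]
tool_rot: [3.141, 0.0, 1.582]
contact_force: [0.2, 0.9, 0.2]
opening: 0.0918
grip_force: 0.0
```

Request:
send_rows(targets=[[0,0,0,0,0],[0,0,0,0,0],[0,0,0,0,0],[0,0,0,0,0],[0,0,0,0,0]], grip_force=20)

```text
time: 49.6
tool_pos: [0.5868, 0.3351, 0.1673]
tool_rot: [3.141, -0.0, 1.584]
contact_force: [0.4, -0.9, 0.0]
opening: 0.0565
grip_force: 0.0
```

Request:
send_rows(targets=[[0,0,0,0,0],[0,0,0,0,0],[0,0,0,0,0],[0,0,0,0,0],[0,0,0,0,0]])

```text
time: 50.1
tool_pos: [0.5867, 0.335, 0.1669]
tool_rot: [3.142, 0.0, 1.584]
contact_force: [-0.0, 0.2, -0.0]
opening: 0.0166
grip_force: 0.0
```

Request:
send_rows(targets=[[0,0,0,0,0],[0,0,0,0,0],[0,-0.01,0,0,0],[0,-0.02,0,0,0],[0,-0.02,-0.001,0,0]])

```text
time: 50.6
tool_pos: [0.5368, 0.3341, 0.1669]
tool_rot: [3.14, -0.001, 1.584]
contact_force: [2.0, 3.0, -1.5]
opening: 0.014
grip_force: 20.0
```

Request:
send_rows(targets=[[0,-0.02,0,0,0],[0,-0.015,-0.001,0,0],[0,-0.01,0,0,0],[0,-0.003,0,0,0],[0,0,0,0,0]])

```text
time: 51.1
tool_pos: [0.4889, 0.3333, 0.1668]
tool_rot: [3.141, -0.0, 1.584]
contact_force: [1.0, 0.9, -1.5]
opening: 0.0139
grip_force: 20.0
```

Request:
send_rows(targets=[[0,-0.002,0,0,0],[0,0,0,0,0],[0,0,0,0,0]])

```text
time: 51.4
tool_pos: [0.4888, 0.3333, 0.1669]
tool_rot: [3.138, -0.001, 1.583]
contact_force: [7.8, 2.5, -5.1]
opening: 0.0137
grip_force: 20.0
```

Request:
send_rows(targets=[[1,0.002,0,0,0],[1,0,0,0,0],[1,0,0,0,0],[1,0,0,0,0],[1,0,0,0,0]])

```text
time: 51.9
tool_pos: [0.4886, 0.333, 0.167]
tool_rot: [-3.142, 0.0, 1.584]
contact_force: [0.4, 0.2, 0.0]
opening: 0.0494
grip_force: 0.0
```

Request:
send_rows(targets=[[1,0,0,0.04,0],[1,0,0,0.05,0],[1,0,-0.02,0.03,0],[1,0,-0.05,0,0],[1,0,-0.05,0,0]])

```text
time: 52.4
tool_pos: [0.4887, 0.2124, 0.288]
tool_rot: [3.139, -0.0, 1.587]
contact_force: [0.1, -0.6, 0.9]
opening: 0.0888
grip_force: 0.0
```

Request:
send_rows(targets=[[1,0,-0.05,0,0],[1,0,-0.05,0,0],[1,0,0,0,0],[1,0,0,0,0],[1,0,0,0,0]])

```text
time: 52.9
tool_pos: [0.4887, 0.114, 0.287]
tool_rot: [3.141, -0.001, 1.585]
contact_force: [0.3, 0.9, -0.1]
opening: 0.092
grip_force: 0.0
```

```bash
python3 - <<'E'
from h import *
o=observe();print(o['tool_pos'],o['contact_force'])
p,d=read_camera("side"); W=cloud("side",d)
m=(W[...,2]>.165)&(W[...,2]<.203)&(W[...,0]>.4)&(W[...,0]<.65)&(abs(W[...,1]-.334)<.03)&(p.max(-1)<70);print("tab",m.sum(),W[m].min(0),W[m].max(0))
cv2.imwrite("pics/s6.png",cv2.resize(p[...,::-1],(700,525)))
E
```

```text
[0.48867714 0.11399237 0.28699393] [ 0.26752751  0.93060496 -0.12355848]
tab 97 [0.47633707 0.321058   0.16546305] [0.49296334 0.34573261 0.20163327]
```

View pics/s6.png

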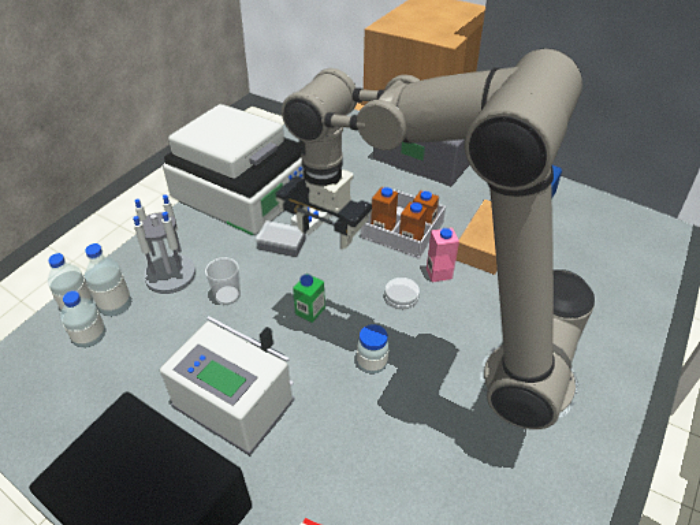

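The tab is back at its closed spot (266,340), and the three bottles stand in the crate around (405,210). The other ware is untouched and the arm is clear, so I hand in.

```bash
python3 -c "
from cell import *
print(hand_in())"
```

```text
the job is handed in; nothing more can be done
None
```

I opened the shutter, showed the tall, middle and short bottles' left, front and right labels at the window, stood each upright in its own crate cell, closed the shutter, and handed in at about 53 s; the hand-in returned no verdict.

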